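# Line up the canisters on the spice board

## Robot

A 6-joint arm with a two-finger parallel gripper is mounted at the origin on the work surface. World frame = base frame: x ahead of the robot, y to its left, z up, the work surface at z = 0. Lengths are in m, angles in rad, forces in N, time in s.
With the tool pointing down it reaches from about 0.425 to 0.95 m from the base axis. Payload 14.7 kg.
Tool frame: the origin (TCP) lies midway between the tips of the shut fingers; the grasp point (between the pads) lies 19 mm behind it (manip.pinch_z is the distance from the TCP to the grasp point, in m); z points along the fingers, y is the line along which they close (so a half turn about z gives the same grasp; the last joint's range is limited). The gripper opens to 85 mm and grips with 20 to 120 N. Pads are 22 mm wide; open, the fingers measure 114 mm over their backs; the gripper's body (76 mm by 85 mm) begins 54 mm behind the grasp point. The pads swing forward as they close: fully open they stand 13 mm farther back than shut.
Start: joints at [-1.283, 0.48, 1.596, -0, 1.065, -0.047], TCP at [0.214, -0.614, 0.231] pointing down, gripper open.
Joint ranges: [-2.75, 2.75], [-0.82, 2.05], [0.23, 2.67], [-1.56, 4.7], [0.09, 2.69], [-2.92, 2.92]. Speed limits (rad/s): [1.89, 1.89, 2.39, 3.01, 3.01, 3.01].

## Interface

Orientations are given as a rotation vector (axis times angle).
In Python, from workcell import manip gives the robot as it stands.
- The arm moves only by the shell command python3 -m pendant 'ROWS' [FORCE]. ROWS is JSON, a list of rows, each an object with "hand": the opening, from 0 (shut) to 1 (fully open); "travel": the shift along the tool's x, y, z in mm, a list of three; "rotation": the turn, a rotation vector about the tool's x, y, z in degrees, a list of three. In form: [{"hand": hand, "travel": [x, y, z], "rotation": [rx, ry, rz]}, ...]. A call has 1 to 12 rows; each row shifts and turns the commanded pose from where the row before left it, along the tool's axes as they then stand; what a row does not reach is not made up. A row lasts 1/8 s, in which the tool goes at most 62.5 mm and 10.7 degrees, less where a joint would pass 70% of its speed; a pose out of reach is approached as far as the arm can. A call with a gripper value outside its range is refused whole. The fingers move at their own pace and stop on an object; FORCE is the grip in N (left out, the last holds). Time passes only in rows, so rows that do not move let the fingers close. It gives the time, the measured TCP pose, the force, the opening and the grip force at its end, in the units of the state.
- manip.observe(): the state, without advancing time (a new reading comes with each control period).
- manip.read_camera(name): name is "scene" or "top"; returns a dict with "image" (384x512x3 uint8, red, green, blue), "range_z" (384x512 float32, m along the optical axis (not along the pixel's ray), 0 where there is no reading), "mtx" (3x3 intrinsics, pixels), "k1" (the pictures are not rectified: a ray, as slopes to the right and down, at radius r is drawn at 1 + k1 r^2 times it, then the intrinsics apply), "origin" and "rotation" of the camera in the world. Camera axes: x right, y up, looking along -z (the intrinsics and any distortion apply to the point x, -y, -z); pixel columns grow to the right and rows downward; lengths in m; the calibration is good to about 2 mm. A picture is of the moment at which its call begins.
- manip.hand_in(): hands the job in; it is judged then, once.
Trained networks look in a picture, given as the dict that the camera call returned (one of the last four; its "shot" number tells which), for a name from the list of things; names that differ only in an ending like _2 or _b are one class to them, and where a whole thing is asked for, a point or a joint stands for the part that bears it (a point fixed in the world has none). Each returns a list of dicts, best first, with "conf" (0 to 1); they miss things now and then, are a little off and sometimes report something else, mostly with a low value. They report only what shows in the picture. A call takes as long as a camera call.
- manip.search_frame(target, picture): "centre" ([x, y, z] in m, in world coordinates, good to about 4 mm: the middle of the surface that is visible of it).
- manip.spot_point(target, picture): "centre" ([x, y, z] in m, in world coordinates, good to about 4 mm: a listed point, or the origin of a listed thing).
The state is a dict: "clock": time; "joints": joint angles; "qvel": joint speeds; "effort": joint torques, N m; "tool_pos": TCP position; "eef_rot": TCP orientation; "wrist_force": force on the tool from outside, world axes, zero at the start; "moment": the same for the moment, N m; "opening": opening from 0.0 (shut) to 1.0 (fully open); "grip_force": force on a finger pad.
Only numpy, scipy, OpenCV 4.12 (cv2) and the standard library are available. Lean on these libraries where they do the work, as an engineer would, in place of code of your own. Each camera call takes 0.05 s, during which the arm holds its last target. There are 200 camera calls.

## Task

Stand the four steel canisters on the cork pads of the wooden spice board, one centred on each pad, in order of height: the tallest on the pad next to the pepper mill, falling to the shortest at the other end. Do not knock any canister over, and leave the pepper mill and the white mug standing where they are.

Things in the scene. Friction and masses are not known exactly. Their poses are not given: they have to be found in the camera images.
- canister1_center (a point): centre (half-way up) of the shortest canister of a set of four: upright steel cylinder with a flat pale wooden lid flush with its side, 36 mm across, 55 mm tall over all, 60 g give or take a third; z axis up. Stands loose on the counter (z = 0) at the start, in the front half of the work area.
- canister2_center (a point): centre (half-way up) of the second shortest canister of a set of four: upright steel cylinder with a flat pale wooden lid flush with its side, 42 mm across, 75 mm tall over all, 90 g give or take a third; z axis up. Stands loose on the counter (z = 0) at the start, in the front half of the work area.
- canister3_center (a point): centre (half-way up) of the second tallest canister of a set of four: upright steel cylinder with a flat pale wooden lid flush with its side, 48 mm across, 95 mm tall over all, 130 g give or take a third; z axis up. Stands loose on the counter (z = 0) at the start, in the front half of the work area.
- canister4_center (a point): centre (half-way up) of the tallest canister of a set of four: upright steel cylinder with a flat pale wooden lid flush with its side, 54 mm across, 115 mm tall over all, 180 g give or take a third; z axis up. Stands loose on the counter (z = 0) at the start, in the front half of the work area.
- pad_a: one of four equal round cork pads (an end pad) fixed in a row, 80 mm apart from centre to centre, on the flat wooden spice board (110 x 520 mm, 18 mm thick, lying on the counter): 68 mm across, 3 mm thick, its top 21 mm above the counter. Origin: centre of the pad's underside, 18 mm above the counter; x axis across the row, y axis along the row from pad_d towards pad_a, z up. Nothing stands on it at the start.
- pad_b: one of four equal round cork pads (between pad_a and pad_c) fixed in a row, 80 mm apart from centre to centre, on the flat wooden spice board (110 x 520 mm, 18 mm thick, lying on the counter): 68 mm across, 3 mm thick, its top 21 mm above the counter. Origin: centre of the pad's underside, 18 mm above the counter; x axis across the row, y axis along the row from pad_d towards pad_a, z up. Nothing stands on it at the start.
- pad_c: one of four equal round cork pads (between pad_b and pad_d) fixed in a row, 80 mm apart from centre to centre, on the flat wooden spice board (110 x 520 mm, 18 mm thick, lying on the counter): 68 mm across, 3 mm thick, its top 21 mm above the counter. Origin: centre of the pad's underside, 18 mm above the counter; x axis across the row, y axis along the row from pad_d towards pad_a, z up. Nothing stands on it at the start.
- pad_d: one of four equal round cork pads (the end pad opposite pad_a) fixed in a row, 80 mm apart from centre to centre, on the flat wooden spice board (110 x 520 mm, 18 mm thick, lying on the counter): 68 mm across, 3 mm thick, its top 21 mm above the counter. Origin: centre of the pad's underside, 18 mm above the counter; x axis across the row, y axis along the row from pad_d towards pad_a, z up. Nothing stands on it at the start.
- mill: turned dark wooden pepper mill, 52 mm across at the foot, 134 mm tall, standing loose on one end of the spice board, 95 mm beyond the end pad; which end varies (a small white salt bowl stands at the other end). Origin: centre of its foot, 18 mm above the counter.
- mug_center (a point): centre (half-way up) of a white ceramic mug, 72 mm across, 85 mm tall, handle towards the robot, standing loose among the canisters; not part of the job.

How it is judged:
By the outcome, as a careful person would: the job done as asked, in the order asked, and still so for the second after the job is handed in, with the robot touching nothing.
It also fails if it takes over 106 s, if anything falls off the work surface, if the arm or the gripper's body presses on something with over 40 N, if the wrist force passes 120 N, or if a joint passes its speed limit or range.

## Working session

There is one attempt and no reset: what is moved stays moved. The work goes in short steps, Python scripts to look and compute and a shell command to move; the robot and the scene stay as the last step left them, time stands still between calls to the robot, and variables do not carry over. Pictures are saved under pics/ and viewed, at most 14 in all, crops included, and the job is handed in when it is done.

```bash
mkdir -p pics; ls; cat > h.py <<'E'
import numpy as np,cv2
from workcell import manip
E
python3 - <<'E'
from h import *
s=manip.observe(); print(s['clock'],s['tool_pos'],s['eef_rot'],s['opening'],manip.pinch_z)
ims=[]
for c in ("top","scene"):
    p=manip.read_camera(c); ims.append(p['image'])
    print(c,p['origin'].round(3) if hasattr(p['origin'],'round') else p['origin'])
    for n in ["canister1_center","canister2_center","canister3_center","canister4_center","pad_a","pad_d","mill","mug_center"]:
        for d in manip.spot_point(n,p)[:5]: print(n,round(d['conf'],2),np.round(d['centre'],3))
im=np.hstack(ims); im=cv2.resize(im,(800,300),interpolation=cv2.INTER_AREA)
cv2.imwrite('pics/a.png',im[:,:,::-1])
E
```

```text
pics
0.0 [ 0.21348839 -0.61351593  0.23064452] [-3.09646193e+00 -5.23241942e-01  2.23357607e-04] 1.0006099916760212 0.0187
top [0.444 0.02  1.215]
canister1_center 0.79 [ 0.421 -0.32   0.03 ]
canister2_center 0.73 [0.419 0.165 0.039]
canister4_center 0.85 [ 0.45  -0.148  0.056]
pad_a 0.81 [ 0.628 -0.161  0.018]
pad_a 0.71 [0.656 0.079 0.018]
pad_a 0.68 [ 0.646 -0.006  0.02 ]
pad_a 0.68 [ 0.635 -0.08   0.014]
pad_a 0.41 [ 0.45  -0.15   0.055]
pad_d 0.81 [ 0.628 -0.161  0.018]
pad_d 0.71 [0.656 0.079 0.018]
pad_d 0.68 [ 0.646 -0.006  0.02 ]
pad_d 0.68 [ 0.635 -0.08   0.014]
pad_d 0.41 [ 0.45  -0.15   0.055]
mill 0.85 [0.659 0.167 0.017]
mug_center 0.81 [0.418 0.307 0.042]
scene [1.249 0.244 0.996]
canister1_center 0.79 [ 0.421 -0.317  0.027]
canister1_center 0.56 [0.416 0.305 0.044]
canister2_center 0.92 [0.417 0.163 0.037]
canister3_center 0.79 [ 0.465 -0.003  0.051]
canister4_center 0.7 [ 0.456 -0.146  0.056]
pad_a 0.9 [ 0.623 -0.161  0.02 ]
pad_a 0.56 [0.656 0.072 0.019]
pad_a 0.56 [ 0.641 -0.007  0.011]
pad_a 0.56 [ 0.635 -0.081  0.018]
pad_d 0.9 [ 0.623 -0.161  0.02 ]
pad_d 0.56 [0.656 0.072 0.019]
pad_d 0.56 [ 0.641 -0.007  0.011]
pad_d 0.56 [ 0.635 -0.081  0.018]
mill 0.6 [0.661 0.174 0.015]
mug_center 0.6 [0.417 0.303 0.04 ]
```

View pics/a.png

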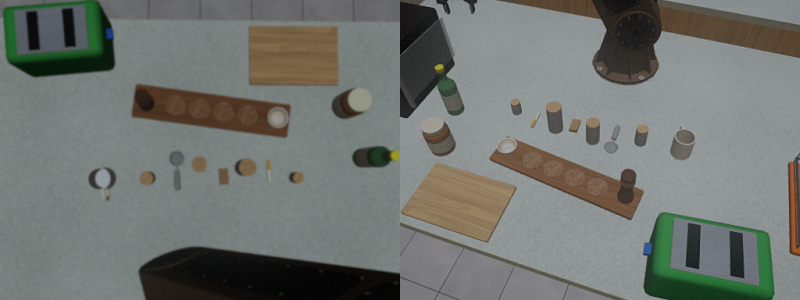

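The top view (left half) shows the board with the mill at its left (+y) end, about pixel (145,98), and the salt bowl at the right end (278,118). The canisters stand in a loose row nearer the robot, in the order c2, c3, c4, c1 from +y to -y, with the mug at (102,178). The tallest therefore goes on the pad near y≈0.076. Next I refine the positions from depth.

```bash
cat >> h.py <<'E'
def cloud(p):
    K=p['mtx'];h,w=p['range_z'].shape
    v,u=np.mgrid[:h,:w]
    x=(u-K[0][2])/K[0][0];y=(v-K[1][2])/K[1][1]
    xd,yd=x.copy(),y.copy()
    for _ in range(8):
        f=1+p['k1']*(x*x+y*y);x=xd/f;y=yd/f
    d=p['range_z'];P=np.stack([x*d,-y*d,-d],-1)@np.array(p['rotation']).T+np.array(p['origin'])
    P[d==0]=np.nan
    return P
H={1:.055,2:.075,3:.095,4:.115}
def lid(P,xy,z,R):
    m=(np.hypot(P[...,0]-xy[0],P[...,1]-xy[1])<R)&(abs(P[...,2]-z)<.008)
    Q=P[m][:,:2]
    if len(Q)<8: return None,len(Q),None
    (c,r)=cv2.minEnclosingCircle(Q.astype(np.float32))
    return Q.mean(0).round(4),len(Q),(np.round(c,4),round(r,4))
E
python3 - <<'E'
from h import *
E0={1:(.421,-.319),2:(.418,.164),3:(.465,-.003),4:(.453,-.147)}
pads=[]
for c in ("top","scene"):
    p=manip.read_camera(c);P=cloud(p);print(c,np.shape(p['rotation']))
    for k in E0: print(k,lid(P,E0[k],H[k],.04))
    # counter and board heights
    print('z',np.nanmedian(P[...,2][(abs(P[...,0]-.53)<.02)&(abs(P[...,1]-.1)<.2)]))
    ds=[d['centre'] for d in manip.spot_point('pad_a',p) if d['conf']>.5]
    print(np.round(ds,4)); pads+=ds
    # board top outline
    m=(abs(P[...,2]-.0195)<.007)&(abs(P[...,0]-.64)<.12)&(abs(P[...,1]+.04)<.3)
    Q=P[m][:,:2].astype(np.float32);r=cv2.minAreaRect(Q);print('board',r,len(Q))
    n=[d['centre'] for d in manip.spot_point('mill',p)];print(np.round(n,3))
pads=np.array(pads);a=np.polyfit(pads[:,1],pads[:,0],1);print('line',a)
p=manip.read_camera('top');i=cv2.resize(p['image'][90:190,150:400],None,fx=3.2,fy=3.2,interpolation=cv2.INTER_CUBIC)
cv2.imwrite('pics/b.png',i[:,:,::-1])
E
```

```text
Traceback (most recent call last):
  File "h.py", line 10, in cloud
    d=p['range_z'];P=np.stack([x*d,-y*d,-d],-1)@np.array(p['rotation']).T+np.array(p['origin'])
                     ~~~~~~~~~~~~~~~~~~~~~~~~~~~~~~~~~~~~~~~~~~~~~~~~~~~~^~~~~~~~~~~~~~~~~~~~~~
ValueError: operands could not be broadcast together with shapes (384,512) (3,)
```

```bash
sed -i "s/@np.array(p\['rotation'\]).T/@cv2.Rodrigues(np.array(p['rotation'],float))[0].T/" h.py
python3 - <<'E'
from h import *
E0={1:(.421,-.319),2:(.418,.164),3:(.465,-.003),4:(.453,-.147)}
pads=[]
for c in ("top","scene"):
    p=manip.read_camera(c);P=cloud(p);print(c)
    for k in E0: print(k,lid(P,E0[k],H[k],.04))
    print('z',np.nanmedian(P[...,2][(abs(P[...,0]-.53)<.02)&(abs(P[...,1]-.1)<.2)]))
    ds=[d['centre'] for d in manip.spot_point('pad_a',p) if d['conf']>.5]
    print(np.round(ds,4)); pads+=ds
    m=(abs(P[...,2]-.0195)<.007)&(abs(P[...,0]-.64)<.12)&(abs(P[...,1]+.04)<.3)
    Q=P[m][:,:2].astype(np.float32);r=cv2.minAreaRect(Q);print('board',r,len(Q))
pads=np.array(pads);a=np.polyfit(pads[:,1],pads[:,0],1);print('line',a)
p=manip.read_camera('top');i=cv2.resize(p['image'][90:190,150:400],None,fx=3.2,fy=3.2,interpolation=cv2.INTER_CUBIC)
cv2.imwrite('pics/b.png',i[:,:,::-1])
E
```

```text
top
1 (array([ 0.4186, -0.3148]), 164, (array([ 0.4186, -0.3146]), 0.0181))
2 (array([0.4169, 0.1644]), 231, (array([0.4169, 0.1651]), 0.0209))
3 (array([0.4626, 0.0009]), 308, (array([0.4626, 0.0007]), 0.0239))
4 (array([ 0.4523, -0.1443]), 415, (array([ 0.4523, -0.1446]), 0.0277))
z -0.0007616462115781486
[[ 0.6344 -0.0814  0.0132]
 [ 0.6267 -0.1626  0.0184]
 [ 0.6592  0.0755  0.0188]
 [ 0.6457 -0.0027  0.0205]]
board ((0.6889108419418335, -0.05878832936286926), (0.5437211990356445, 0.21015913784503937), 82.45906829833984) 7704
scene
1 (array([ 0.424 , -0.3183]), 108, (array([ 0.4204, -0.3202]), 0.0215))
2 (array([0.4221, 0.1614]), 168, (array([0.4184, 0.1626]), 0.0228))
3 (array([ 0.4664, -0.0021]), 220, (array([ 0.4628, -0.002 ]), 0.0262))
4 (array([ 0.4566, -0.1468]), 256, (array([ 0.4534, -0.1481]), 0.0283))
z 0.000989612820107344
[[ 0.6369 -0.0799  0.0156]
 [ 0.6407 -0.0056  0.0163]
 [ 0.6541  0.0774  0.0201]
 [ 0.6244 -0.1676  0.0194]]
board ((0.6899123787879944, -0.06022629141807556), (0.53926682472229, 0.21032802760601044), 82.52083587646484) 7143
line [0.12601437 0.6457268 ]
```

View pics/b.png

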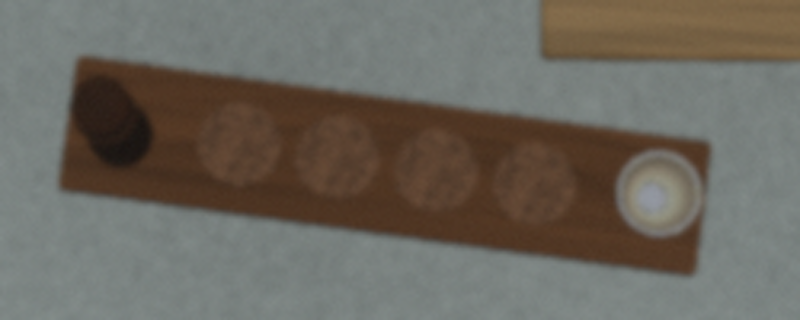

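The crop shows the pads at crop pixels (238,144), (337,157), (436,169) and (536,182), with the mill beside the first and the bowl past the last. First I turn the tool so the fingers close across the row (tool x along the row), then move over the tallest canister.

```bash
python3 - <<'E'
from h import *
p=manip.read_camera('top');P=cloud(p)
for u,v in [(238,144),(337,157),(436,169),(536,182)]:
    U,V=150+u/3.2,90+v/3.2; U,V=int(round(U)),int(round(V)); print(np.nanmean(P[V-2:V+3,U-2:U+3],(0,1)).round(4))
E
python3 -m pendant '[{"hand":1,"travel":[0,0,0],"rotation":[0,0,-10.6]},{"hand":1,"travel":[0,0,0],"rotation":[0,0,-10.6]},{"hand":1,"travel":[0,0,0],"rotation":[0,0,-10.6]},{"hand":1,"travel":[0,0,0],"rotation":[0,0,-10.6]},{"hand":1,"travel":[0,0,0],"rotation":[0,0,-10.6]},{"hand":1,"travel":[0,0,0],"rotation":[0,0,-10.6]},{"hand":1,"travel":[0,0,0],"rotation":[0,0,0]}]' 30
python3 -m pendant '[{"hand":1,"travel":[45,16,0],"rotation":[0,0,0]},{"hand":1,"travel":[45,16,0],"rotation":[0,0,0]},{"hand":1,"travel":[45,16,0],"rotation":[0,0,0]},{"hand":1,"travel":[45,16,0],"rotation":[0,0,0]},{"hand":1,"travel":[45,16,0],"rotation":[0,0,0]},{"hand":1,"travel":[45,16,0],"rotation":[0,0,0]},{"hand":1,"travel":[45,16,0],"rotation":[0,0,0]},{"hand":1,"travel":[45,16,0],"rotation":[0,0,0]},{"hand":1,"travel":[45,16,0],"rotation":[0,0,0]},{"hand":1,"travel":[45,17,0],"rotation":[0,0,0]},{"hand":1,"travel":[43,18,0],"rotation":[0,0,0]},{"hand":1,"travel":[0,0,0],"rotation":[0,0,0]}]'
```

```text
[0.6548 0.0786 0.0198]
[ 0.6445 -0.0014  0.0202]
[ 0.6347 -0.0811  0.0199]
[ 0.6246 -0.1637  0.0203]
clock: 2.12
tool_pos: [0.2136, -0.6139, 0.2313]
eef_rot: [-2.358, -2.076, -0.0]
wrist_force: [0.7, 0.4, -0.4]
opening: 1.005
grip_force: 0.0
clock: 3.62
tool_pos: [0.4543, -0.145, 0.2314]
eef_rot: [2.358, 2.075, 0.001]
wrist_force: [0.0, -0.5, -0.1]
opening: 0.999
grip_force: 0.0
```

```bash
python3 -m pendant '[{"hand":1,"travel":[-1.5,-1,35],"rotation":[0,0,0]},{"hand":1,"travel":[0,0,45],"rotation":[0,0,0]},{"hand":1,"travel":[0,0,45],"rotation":[0,0,0]},{"hand":1,"travel":[0,0,30],"rotation":[0,0,0]},{"hand":1,"travel":[0,0,10],"rotation":[0,0,0]},{"hand":1,"travel":[0,0,0],"rotation":[0,0,0]},{"hand":0,"travel":[0,0,0],"rotation":[0,0,0]},{"hand":0,"travel":[0,0,0],"rotation":[0,0,0]},{"hand":0,"travel":[0,0,0],"rotation":[0,0,0]},{"hand":0,"travel":[0,0,0],"rotation":[0,0,0]}]' 40
```

```text
clock: 4.88
tool_pos: [0.4525, -0.1489, 0.0675]
eef_rot: [2.356, 2.076, 0.001]
wrist_force: [-2.3, -1.9, 10.0]
opening: 0.628
grip_force: 39.8
```

```bash
python3 -m pendant '[{"hand":0,"travel":[0,0,-15],"rotation":[0,0,0]},{"hand":0,"travel":[0,0,-25],"rotation":[0,0,0]},{"hand":0,"travel":[0,0,-20],"rotation":[0,0,0]},{"hand":0,"travel":[20,14,0],"rotation":[0,0,0]},{"hand":0,"travel":[35,24,0],"rotation":[0,0,0]},{"hand":0,"travel":[45,32,0],"rotation":[0,0,0]},{"hand":0,"travel":[50,35,0],"rotation":[0,0,0]},{"hand":0,"travel":[45,32,0],"rotation":[0,0,0]},{"hand":0,"travel":[35,24,0],"rotation":[0,0,0]},{"hand":0,"travel":[17,12,0],"rotation":[0,0,0]},{"hand":0,"travel":[0,0,20],"rotation":[0,0,0]},{"hand":0,"travel":[0,0,0],"rotation":[0,0,0]}]'
cat >> h.py <<'E'
A=np.array([.125,.992]);B=np.array([.992,-.125])
PAD={4:(.6553,.0758),3:(.6453,-.0036),2:(.6353,-.0830),1:(.6252,-.1624)}
CAN={1:(.4195,-.3174),2:(.4176,.1639),3:(.4627,-.0006),4:(.4529,-.1463)}
def go(xy):
    t=manip.observe()['tool_pos'];d=np.array(xy)-np.array(t[:2]);return (d@A*1000).round(1),(d@B*1000).round(1),t
E
python3 - <<'E'
from h import *
print(go(PAD[4]))
for c in ('top','scene'):
    p=manip.read_camera(c);P=cloud(p)
    d=manip.spot_point('canister4_center',p);print(c,[(round(i['conf'],2),np.round(i['centre'],4)) for i in d[:2]])
    if c=='scene':
        cv2.imwrite('pics/c.png',cv2.resize(p['image'][80:300,60:400],(800,518))[:,:,::-1])
E
```

```text
clock: 6.38
tool_pos: [0.6524, 0.0741, 0.1047]
eef_rot: [-2.355, -2.076, 0.005]
wrist_force: [-0.5, -0.5, -2.8]
opening: 0.626
grip_force: 42.8
(np.float64(2.1), np.float64(2.6), array([0.65242452, 0.07408177, 0.10468934]))
top []
scene [(0.61, array([0.6583, 0.0799, 0.0965])), (0.56, array([0.4153, 0.1642, 0.0387]))]
```

View pics/c.png

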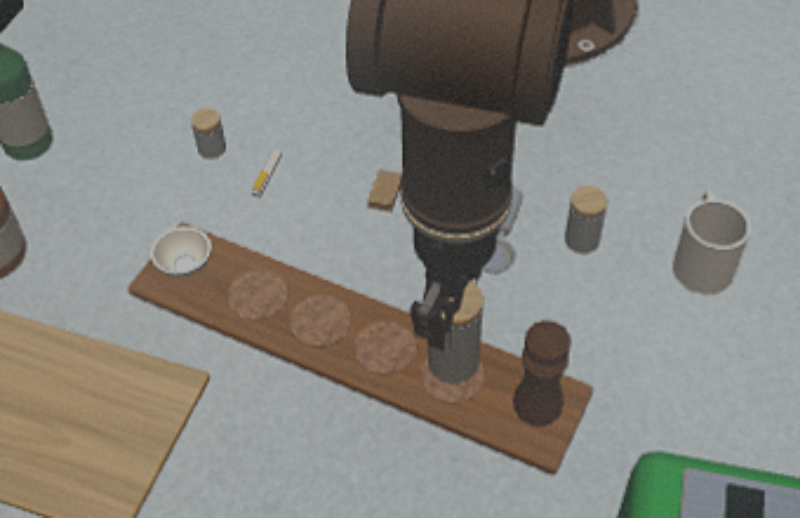

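The canister hangs about 16 mm over the mill-side pad (pad at ~(452,380)). I centre it, lower it and release.

```bash
python3 -m pendant '[{"hand":0,"travel":[1,2.5,6],"rotation":[0,0,0]},{"hand":0,"travel":[0,0,6],"rotation":[0,0,0]},{"hand":0,"travel":[0,0,2],"rotation":[0,0,0]},{"hand":0,"travel":[0,0,1.5],"rotation":[0,0,0]},{"hand":0,"travel":[0,0,0],"rotation":[0,0,0]}]'
```

```text
clock: 7.2
tool_pos: [0.6571, 0.0754, 0.0907]
eef_rot: [-2.357, -2.077, 0.0]
wrist_force: [-0.4, -0.2, -1.7]
opening: 0.622
grip_force: 42.8
```

```bash
python3 -m pendant '[{"hand":0,"travel":[0,0,1],"rotation":[0,0,0]},{"hand":0,"travel":[0,0,1],"rotation":[0,0,0]},{"hand":0,"travel":[0,0,0],"rotation":[0,0,0]}]'; python3 -c "
from h import *
print(go(PAD[4]))"
```

```text
clock: 7.58
tool_pos: [0.6572, 0.0753, 0.0887]
eef_rot: [-2.357, -2.077, 0.0]
wrist_force: [-1.3, 0.2, -0.9]
opening: 0.623
grip_force: 42.8
(np.float64(0.2), np.float64(-1.9), array([0.65716078, 0.07533318, 0.08874803]))
```

```bash
python3 -m pendant '[{"hand":0,"travel":[0,-1,0],"rotation":[0,0,0]},{"hand":0,"travel":[0,0,1],"rotation":[0,0,0]},{"hand":0,"travel":[0,0,0],"rotation":[0,0,0]}]'
```

```text
clock: 7.95
tool_pos: [0.6562, 0.0755, 0.0886]
eef_rot: [2.357, 2.077, 0.0]
wrist_force: [-3.5, -0.6, 10.2]
opening: 0.624
grip_force: 44.0
```

```bash
python3 -m pendant '[{"hand":0.7,"travel":[0,0,0],"rotation":[0,0,0]},{"hand":0.85,"travel":[0,0,0],"rotation":[0,0,0]},{"hand":1,"travel":[0,0,0],"rotation":[0,0,0]},{"hand":1,"travel":[0,0,0],"rotation":[0,0,0]},{"hand":1,"travel":[0,0,-20],"rotation":[0,0,0]},{"hand":1,"travel":[0,0,-40],"rotation":[0,0,0]},{"hand":1,"travel":[0,0,-40],"rotation":[0,0,0]},{"hand":1,"travel":[0,0,-20],"rotation":[0,0,0]},{"hand":1,"travel":[0,0,0],"rotation":[0,0,0]}]'; python3 -c "
from h import *
print(go(CAN[3]))"
```

```text
clock: 9.07
tool_pos: [0.6574, 0.0756, 0.2109]
eef_rot: [2.355, 2.076, 0.005]
wrist_force: [0.1, 0.5, -0.7]
opening: 1.003
grip_force: 0.0
(np.float64(-99.9), np.float64(-183.6), array([0.65741618, 0.07555346, 0.21089705]))
```

```bash
python3 -m pendant '[{"hand":1,"travel":[-10,-18,0],"rotation":[0,0,0]},{"hand":1,"travel":[-20,-37,0],"rotation":[0,0,0]},{"hand":1,"travel":[-22,-40,0],"rotation":[0,0,0]},{"hand":1,"travel":[-22,-40,0],"rotation":[0,0,0]},{"hand":1,"travel":[-16,-30,0],"rotation":[0,0,0]},{"hand":1,"travel":[-10,-19,0],"rotation":[0,0,0]},{"hand":1,"travel":[0,0,0],"rotation":[0,0,0]}]'; python3 - <<'E'
from h import *
print(go(CAN[3]))
for c in ('top','scene'):
    p=manip.read_camera(c);P=cloud(p);print(c,lid(P,PAD[4],.136,.04))
E
```

```text
clock: 9.95
tool_pos: [0.4597, -0.0009, 0.2077]
eef_rot: [-2.357, -2.076, 0.001]
wrist_force: [0.6, 0.1, 1.3]
opening: 1.0
grip_force: 0.0
(np.float64(0.7), np.float64(2.9), array([ 0.45969415, -0.00093715,  0.20773237]))
top (array([0.6561, 0.0799]), 414, (array([0.6567, 0.0799]), 0.027))
scene (array([0.6596, 0.0773]), 389, (array([0.6575, 0.0767]), 0.0277))
```

The tallest is centred within about 2 mm. Next is canister 3.

```bash
python3 -m pendant '[{"hand":1,"travel":[0.5,2.5,30],"rotation":[0,0,0]},{"hand":1,"travel":[0,0,45],"rotation":[0,0,0]},{"hand":1,"travel":[0,0,45],"rotation":[0,0,0]},{"hand":1,"travel":[0,0,25],"rotation":[0,0,0]},{"hand":1,"travel":[0,0,10],"rotation":[0,0,0]},{"hand":1,"travel":[0,0,0],"rotation":[0,0,0]},{"hand":0,"travel":[0,0,0],"rotation":[0,0,0]},{"hand":0,"travel":[0,0,0],"rotation":[0,0,0]},{"hand":0,"travel":[0,0,0],"rotation":[0,0,0]},{"hand":0,"travel":[0,0,0],"rotation":[0,0,0]},{"hand":0,"travel":[0,0,0],"rotation":[0,0,0]}]' 40; python3 -c "
from h import *
print(go(PAD[3]),go(CAN[3]))"
```

```text
clock: 11.42
tool_pos: [0.464, -0.0005, 0.0536]
eef_rot: [2.356, 2.077, 0.001]
wrist_force: [-1.6, 0.6, 8.4]
opening: 0.561
grip_force: 39.4
(np.float64(19.6), np.float64(180.2), array([ 0.46400313, -0.00048063,  0.05357407])) (np.float64(-0.3), np.float64(-1.3), array([ 0.46400313, -0.00048063,  0.05357407]))
```

```bash
python3 -m pendant '[{"hand":0,"travel":[0,0,-15],"rotation":[0,0,0]},{"hand":0,"travel":[0,0,-25],"rotation":[0,0,0]},{"hand":0,"travel":[0,0,-15],"rotation":[0,0,0]},{"hand":0,"travel":[2,15,0],"rotation":[0,0,0]},{"hand":0,"travel":[3,30,0],"rotation":[0,0,0]},{"hand":0,"travel":[4,38,0],"rotation":[0,0,0]},{"hand":0,"travel":[4,40,0],"rotation":[0,0,0]},{"hand":0,"travel":[4,37,0],"rotation":[0,0,0]},{"hand":0,"travel":[2,20,0],"rotation":[0,0,0]},{"hand":0,"travel":[0,0,12],"rotation":[0,0,0]},{"hand":0,"travel":[0,0,0],"rotation":[0,0,0]}]';  python3 -c "
from h import *
print(go(PAD[3]))"
```

```text
clock: 12.8
tool_pos: [0.643, -0.0041, 0.094]
eef_rot: [-2.355, -2.076, 0.004]
wrist_force: [-1.1, -0.0, -1.5]
opening: 0.552
grip_force: 41.5
(np.float64(0.8), np.float64(2.3), array([ 0.64295592, -0.00410039,  0.09404898]))
```

```bash
python3 -m pendant '[{"hand":0,"travel":[0,0.5,8],"rotation":[0,0,0]},{"hand":0,"travel":[0,0,7],"rotation":[0,0,0]},{"hand":0,"travel":[0,0,2],"rotation":[0,0,0]},{"hand":0,"travel":[0,0,1],"rotation":[0,0,0]},{"hand":0,"travel":[0,0,0],"rotation":[0,0,0]},{"hand":0,"travel":[0,0,0],"rotation":[0,0,0]}]';  python3 -c "
from h import *
print(go(PAD[3]))"
```

```text
clock: 13.55
tool_pos: [0.6452, -0.0043, 0.078]
eef_rot: [2.357, 2.077, 0.0]
wrist_force: [1.1, -0.6, -0.9]
opening: 0.556
grip_force: 41.5
(np.float64(0.7), np.float64(-0.0), array([ 0.64524704, -0.00428172,  0.07801849]))
```

```bash
python3 -m pendant '[{"hand":0,"travel":[0,0,1],"rotation":[0,0,0]},{"hand":0,"travel":[0,0,1],"rotation":[0,0,0]},{"hand":0,"travel":[0,0,1],"rotation":[0,0,0]},{"hand":0,"travel":[0,0,0.5],"rotation":[0,0,0]},{"hand":0,"travel":[0,0,0],"rotation":[0,0,0]}]'
```

```text
clock: 14.18
tool_pos: [0.6451, -0.0043, 0.0747]
eef_rot: [2.357, 2.077, 0.0]
wrist_force: [-3.3, -0.3, 6.9]
opening: 0.553
grip_force: 41.9
```

```bash
python3 -m pendant '[{"hand":0.65,"travel":[0,0,0],"rotation":[0,0,0]},{"hand":0.8,"travel":[0,0,0],"rotation":[0,0,0]},{"hand":1,"travel":[0,0,0],"rotation":[0,0,0]},{"hand":1,"travel":[0,0,0],"rotation":[0,0,0]},{"hand":1,"travel":[0,0,-20],"rotation":[0,0,0]},{"hand":1,"travel":[0,0,-45],"rotation":[0,0,0]},{"hand":1,"travel":[0,0,-45],"rotation":[0,0,0]},{"hand":1,"travel":[0,0,-20],"rotation":[0,0,0]},{"hand":1,"travel":[0,0,0],"rotation":[0,0,0]}]'; python3 -c "
from h import *
print(go(CAN[2]))"
```

```text
clock: 15.3
tool_pos: [0.6463, -0.0043, 0.2074]
eef_rot: [2.354, 2.075, 0.005]
wrist_force: [-0.9, -0.4, -0.6]
opening: 0.999
grip_force: 0.0
(np.float64(138.3), np.float64(-247.9), array([ 0.64629987, -0.00433119,  0.20740408]))
```

```bash
python3 -m pendant '[{"hand":1,"travel":[14,-25,0],"rotation":[0,0,0]},{"hand":1,"travel":[22,-40,0],"rotation":[0,0,0]},{"hand":1,"travel":[24,-43,0],"rotation":[0,0,0]},{"hand":1,"travel":[24,-43,0],"rotation":[0,0,0]},{"hand":1,"travel":[24,-43,0],"rotation":[0,0,0]},{"hand":1,"travel":[18,-32,0],"rotation":[0,0,0]},{"hand":1,"travel":[12,-22,0],"rotation":[0,0,0]},{"hand":1,"travel":[0,0,0],"rotation":[0,0,0]},{"hand":1,"travel":[0,0,0],"rotation":[0,0,0]}]'; python3 - <<'E'
from h import *
print(go(CAN[2]))
for c in ('top','scene'):
    p=manip.read_camera(c);P=cloud(p);print(c,lid(P,PAD[3],.116,.04),lid(P,PAD[4],.136,.04)[0])
E
```

```text
clock: 16.42
tool_pos: [0.4168, 0.1636, 0.2043]
eef_rot: [2.356, 2.077, 0.0]
wrist_force: [0.3, 0.4, 0.4]
opening: 0.997
grip_force: 0.0
(np.float64(0.4), np.float64(0.8), array([0.41679535, 0.16363101, 0.2042633 ]))
top (array([ 0.6426, -0.003 ]), 312, (array([ 0.6428, -0.0035]), 0.024)) [0.6559 0.0799]
scene (array([ 0.6463, -0.006 ]), 290, (array([ 0.6437, -0.0057]), 0.0257)) [0.6596 0.0772]
```

```bash
python3 -m pendant '[{"hand":1,"travel":[0,0.5,33],"rotation":[0,0,0]},{"hand":1,"travel":[0,0,45],"rotation":[0,0,0]},{"hand":1,"travel":[0,0,45],"rotation":[0,0,0]},{"hand":1,"travel":[0,0,30],"rotation":[0,0,0]},{"hand":1,"travel":[0,0,15],"rotation":[0,0,0]},{"hand":1,"travel":[0,0,0],"rotation":[0,0,0]},{"hand":0,"travel":[0,0,0],"rotation":[0,0,0]},{"hand":0,"travel":[0,0,0],"rotation":[0,0,0]},{"hand":0,"travel":[0,0,0],"rotation":[0,0,0]},{"hand":0,"travel":[0,0,0],"rotation":[0,0,0]},{"hand":0,"travel":[0,0,0],"rotation":[0,0,0]},{"hand":0,"travel":[0,0,0],"rotation":[0,0,0]}]' 40; python3 -c "
from h import *
print(go(PAD[2]),go(CAN[2]))"
```

```text
clock: 18.02
tool_pos: [0.4175, 0.1639, 0.0371]
eef_rot: [2.356, 2.077, 0.002]
wrist_force: [0.8, -1.0, 9.0]
opening: 0.485
grip_force: 39.2
(np.float64(-217.7), np.float64(246.9), array([0.41748997, 0.16388912, 0.03708726])) (np.float64(0.0), np.float64(0.1), array([0.41748997, 0.16388912, 0.03708726]))
```

```bash
python3 -m pendant '[{"hand":0,"travel":[0,0,-15],"rotation":[0,0,0]},{"hand":0,"travel":[0,0,-25],"rotation":[0,0,0]},{"hand":0,"travel":[0,0,-15],"rotation":[0,0,0]},{"hand":0,"travel":[-15,6,0],"rotation":[0,0,0]},{"hand":0,"travel":[-35,15,0],"rotation":[0,0,0]},{"hand":0,"travel":[-45,19,0],"rotation":[0,0,0]},{"hand":0,"travel":[-45,19,0],"rotation":[0,0,0]},{"hand":0,"travel":[-40,16,0],"rotation":[0,0,0]},{"hand":0,"travel":[-27,11,0],"rotation":[0,0,0]},{"hand":0,"travel":[-10,4,0],"rotation":[0,0,0]},{"hand":0,"travel":[0,0,0],"rotation":[0,0,0]}]' && python3 -m pendant '[{"hand":0,"travel":[0,15,0],"rotation":[0,0,0]},{"hand":0,"travel":[0,30,0],"rotation":[0,0,0]},{"hand":0,"travel":[0,38,0],"rotation":[0,0,0]},{"hand":0,"travel":[0,38,0],"rotation":[0,0,0]},{"hand":0,"travel":[0,24,0],"rotation":[0,0,0]},{"hand":0,"travel":[0,12,0],"rotation":[0,0,0]},{"hand":0,"travel":[0,0,12],"rotation":[0,0,0]},{"hand":0,"travel":[0,0,0],"rotation":[0,0,0]},{"hand":0,"travel":[0,0,0],"rotation":[0,0,0]}]';  python3 -c "
from h import *
print(go(PAD[2]))"
```

```text
clock: 19.4
tool_pos: [0.4785, -0.0634, 0.0909]
eef_rot: [-2.358, -2.075, 0.001]
wrist_force: [-0.4, -0.2, -0.8]
opening: 0.485
grip_force: 40.7
clock: 20.52
tool_pos: [0.6338, -0.0824, 0.0791]
eef_rot: [-2.356, -2.077, 0.001]
wrist_force: [-0.2, 0.8, -1.1]
opening: 0.485
grip_force: 40.7
(np.float64(-0.4), np.float64(1.6), array([ 0.63377247, -0.08237736,  0.07909699]))
```

Contact is expected at z ≈ 0.058.

```bash
python3 -m pendant '[{"hand":0,"travel":[0,1.5,8],"rotation":[0,0,0]},{"hand":0,"travel":[0,0,7],"rotation":[0,0,0]},{"hand":0,"travel":[0,0,3],"rotation":[0,0,0]},{"hand":0,"travel":[0,0,1],"rotation":[0,0,0]},{"hand":0,"travel":[0,0,1],"rotation":[0,0,0]},{"hand":0,"travel":[0,0,1],"rotation":[0,0,0]},{"hand":0,"travel":[0,0,0],"rotation":[0,0,0]},{"hand":0,"travel":[0,0,0],"rotation":[0,0,0]}]';  python3 -c "
from h import *
print(go(PAD[2]))"
```

```text
clock: 21.52
tool_pos: [0.6362, -0.0828, 0.0584]
eef_rot: [2.357, 2.077, 0.0]
wrist_force: [-0.7, -0.9, -0.6]
opening: 0.485
grip_force: 40.7
(np.float64(-0.3), np.float64(-0.9), array([ 0.63621268, -0.08279286,  0.05836893]))
```

```bash
python3 -m pendant '[{"hand":0,"travel":[0,-0.5,0.7],"rotation":[0,0,0]},{"hand":0,"travel":[0,0,0.7],"rotation":[0,0,0]},{"hand":0,"travel":[0,0,0],"rotation":[0,0,0]}]'
```

```text
clock: 21.9
tool_pos: [0.6362, -0.0828, 0.0581]
eef_rot: [2.356, 2.076, 0.001]
wrist_force: [-3.1, 0.5, 15.0]
opening: 0.483
grip_force: 42.1
```

```bash
python3 -m pendant '[{"hand":0.6,"travel":[0,0,0],"rotation":[0,0,0]},{"hand":0.75,"travel":[0,0,0],"rotation":[0,0,0]},{"hand":1,"travel":[0,0,0],"rotation":[0,0,0]},{"hand":1,"travel":[0,0,0],"rotation":[0,0,0]},{"hand":1,"travel":[0,0,0],"rotation":[0,0,0]},{"hand":1,"travel":[0,0,-20],"rotation":[0,0,0]},{"hand":1,"travel":[0,0,-40],"rotation":[0,0,0]},{"hand":1,"travel":[0,0,-40],"rotation":[0,0,0]},{"hand":1,"travel":[0,0,-20],"rotation":[0,0,0]},{"hand":1,"travel":[0,0,0],"rotation":[0,0,0]}]'; python3 -c "
from h import *
print(go(CAN[1]))"
```

```text
clock: 23.15
tool_pos: [0.6369, -0.0829, 0.18]
eef_rot: [2.354, 2.075, 0.004]
wrist_force: [0.3, -0.2, -0.2]
opening: 1.003
grip_force: 0.0
(np.float64(-259.8), np.float64(-186.4), array([ 0.63690153, -0.0829216 ,  0.17995416]))
```

```bash
python3 -m pendant '[{"hand":1,"travel":[-25,-18,0],"rotation":[0,0,0]},{"hand":1,"travel":[-42,-30,0],"rotation":[0,0,0]},{"hand":1,"travel":[-45,-32,0],"rotation":[0,0,0]},{"hand":1,"travel":[-45,-32,0],"rotation":[0,0,0]},{"hand":1,"travel":[-45,-32,0],"rotation":[0,0,0]},{"hand":1,"travel":[-36,-26,0],"rotation":[0,0,0]},{"hand":1,"travel":[-22,-16,0],"rotation":[0,0,0]},{"hand":1,"travel":[0,0,0],"rotation":[0,0,0]},{"hand":1,"travel":[0,0,0],"rotation":[0,0,0]}]'; python3 - <<'E'
from h import *
print(go(CAN[1]))
for c in ('top','scene'):
    p=manip.read_camera(c);P=cloud(p);print(c,lid(P,PAD[2],.096,.04)[::2],lid(P,PAD[3],.116,.04)[0],lid(P,CAN[1],.055,.03)[0])
E
```

```text
clock: 24.28
tool_pos: [0.4185, -0.3169, 0.1767]
eef_rot: [-2.357, -2.076, -0.0]
wrist_force: [0.0, 0.2, -0.6]
opening: 0.997
grip_force: 0.0
(np.float64(-0.3), np.float64(1.1), array([ 0.41849589, -0.31692328,  0.17670234]))
top (array([ 0.6371, -0.0814]), (array([ 0.6372, -0.0812]), 0.0209)) [ 0.6427 -0.003 ] [ 0.4185 -0.3148]
scene (array([ 0.6405, -0.084 ]), (array([ 0.6382, -0.0867]), 0.0228)) [ 0.6465 -0.0059] [ 0.4242 -0.3185]
```

```bash
python3 -m pendant '[{"hand":1,"travel":[0,1,33],"rotation":[0,0,0]},{"hand":1,"travel":[0,0,45],"rotation":[0,0,0]},{"hand":1,"travel":[0,0,40],"rotation":[0,0,0]},{"hand":1,"travel":[0,0,25],"rotation":[0,0,0]},{"hand":1,"travel":[0,0,14],"rotation":[0,0,0]},{"hand":1,"travel":[0,0,0],"rotation":[0,0,0]},{"hand":0,"travel":[0,0,0],"rotation":[0,0,0]},{"hand":0,"travel":[0,0,0],"rotation":[0,0,0]},{"hand":0,"travel":[0,0,0],"rotation":[0,0,0]},{"hand":0,"travel":[0,0,0],"rotation":[0,0,0]},{"hand":0,"travel":[0,0,0],"rotation":[0,0,0]},{"hand":0,"travel":[0,0,0],"rotation":[0,0,0]}]' 40; python3 -c "
from h import *
print(go(PAD[1]),go(CAN[1]))"
```

```text
clock: 25.88
tool_pos: [0.4198, -0.3177, 0.0208]
eef_rot: [2.356, 2.076, 0.0]
wrist_force: [-0.4, 1.2, 10.4]
opening: 0.412
grip_force: 38.8
(np.float64(179.8), np.float64(184.4), array([ 0.41978063, -0.31773263,  0.02077145])) (np.float64(0.3), np.float64(-0.3), array([ 0.41978063, -0.31773263,  0.02077145]))
```

```bash
python3 -m pendant '[{"hand":0,"travel":[0,0,-15],"rotation":[0,0,0]},{"hand":0,"travel":[0,0,-25],"rotation":[0,0,0]},{"hand":0,"travel":[0,0,-15],"rotation":[0,0,0]},{"hand":0,"travel":[15,3,0],"rotation":[0,0,0]},{"hand":0,"travel":[33,7,0],"rotation":[0,0,0]},{"hand":0,"travel":[42,10,0],"rotation":[0,0,0]},{"hand":0,"travel":[42,10,0],"rotation":[0,0,0]},{"hand":0,"travel":[33,7,0],"rotation":[0,0,0]},{"hand":0,"travel":[15,3,0],"rotation":[0,0,0]},{"hand":0,"travel":[0,0,0],"rotation":[0,0,0]}]' && python3 -m pendant '[{"hand":0,"travel":[0,15,0],"rotation":[0,0,0]},{"hand":0,"travel":[0,30,0],"rotation":[0,0,0]},{"hand":0,"travel":[0,35,0],"rotation":[0,0,0]},{"hand":0,"travel":[0,35,0],"rotation":[0,0,0]},{"hand":0,"travel":[0,18,0],"rotation":[0,0,0]},{"hand":0,"travel":[0,11,0],"rotation":[0,0,0]},{"hand":0,"travel":[0,0,12],"rotation":[0,0,0]},{"hand":0,"travel":[0,0,0],"rotation":[0,0,0]},{"hand":0,"travel":[0,0,0],"rotation":[0,0,0]}]';  python3 -c "
from h import *
print(go(PAD[1]))"
```

```text
clock: 27.12
tool_pos: [0.4816, -0.1429, 0.0746]
eef_rot: [-2.354, -2.079, 0.001]
wrist_force: [-0.3, -0.4, -0.4]
opening: 0.412
grip_force: 40.0
clock: 28.25
tool_pos: [0.6238, -0.1619, 0.0626]
eef_rot: [-2.356, -2.076, 0.001]
wrist_force: [0.1, -0.4, -0.1]
opening: 0.405
grip_force: 40.0
(np.float64(-0.3), np.float64(1.4), array([ 0.62382587, -0.16191883,  0.0626466 ]))
```

```bash
python3 -m pendant '[{"hand":0,"travel":[0,0,8],"rotation":[0,0,0]},{"hand":0,"travel":[0,0,7],"rotation":[0,0,0]},{"hand":0,"travel":[0,0,3],"rotation":[0,0,0]},{"hand":0,"travel":[0,0,1],"rotation":[0,0,0]},{"hand":0,"travel":[0,0,1],"rotation":[0,0,0]},{"hand":0,"travel":[0,0,0.7],"rotation":[0,0,0]},{"hand":0,"travel":[0,0,0],"rotation":[0,0,0]},{"hand":0,"travel":[0,0,0],"rotation":[0,0,0]}]';  python3 -c "
from h import *
print(go(PAD[1]))"
```

```text
clock: 29.25
tool_pos: [0.6247, -0.1619, 0.0423]
eef_rot: [2.357, 2.077, 0.0]
wrist_force: [0.4, 0.9, -0.7]
opening: 0.409
grip_force: 40.0
(np.float64(-0.4), np.float64(0.6), array([ 0.62468788, -0.1619498 ,  0.04227967]))
```

```bash
python3 -m pendant '[{"hand":0,"travel":[0,0,0.7],"rotation":[0,0,0]},{"hand":0,"travel":[0,0,0.5],"rotation":[0,0,0]},{"hand":0,"travel":[0,0,0],"rotation":[0,0,0]}]'
```

```text
clock: 29.62
tool_pos: [0.6248, -0.162, 0.0418]
eef_rot: [2.357, 2.077, 0.0]
wrist_force: [-2.9, 1.0, 11.9]
opening: 0.41
grip_force: 41.4
```

```bash
python3 -m pendant '[{"hand":0.55,"travel":[0,0,0],"rotation":[0,0,0]},{"hand":0.7,"travel":[0,0,0],"rotation":[0,0,0]},{"hand":1,"travel":[0,0,0],"rotation":[0,0,0]},{"hand":1,"travel":[0,0,0],"rotation":[0,0,0]},{"hand":1,"travel":[0,0,0],"rotation":[0,0,0]},{"hand":1,"travel":[0,0,-20],"rotation":[0,0,0]},{"hand":1,"travel":[0,0,-40],"rotation":[0,0,0]},{"hand":1,"travel":[0,0,-40],"rotation":[0,0,0]},{"hand":1,"travel":[0,0,-40],"rotation":[0,0,0]},{"hand":1,"travel":[0,0,-20],"rotation":[0,0,0]},{"hand":1,"travel":[0,0,0],"rotation":[0,0,0]}]' && python3 -m pendant '[{"hand":1,"travel":[0,-20,0],"rotation":[0,0,0]},{"hand":1,"travel":[0,-35,0],"rotation":[0,0,0]},{"hand":1,"travel":[-20,-35,0],"rotation":[0,0,0]},{"hand":1,"travel":[-40,-30,0],"rotation":[0,0,0]},{"hand":1,"travel":[-45,0,0],"rotation":[0,0,0]},{"hand":1,"travel":[-45,0,0],"rotation":[0,0,0]},{"hand":1,"travel":[-30,0,0],"rotation":[0,0,0]},{"hand":1,"travel":[0,0,0],"rotation":[0,0,0]}]'
python3 - <<'E'
from h import *
ims=[]
for c in ('top','scene'):
    p=manip.read_camera(c);P=cloud(p);print(c)
    for k in PAD: print(k,lid(P,PAD[k],H[k]+.021,.04)[::2])
    for n in('mill','mug_center'): print(n,np.round([d['centre'] for d in manip.spot_point(n,p)[:1]],3))
    ims.append(p['image'])
cv2.imwrite('pics/d.png',np.vstack([cv2.resize(ims[0][90:190,150:400],(720,288)),cv2.resize(ims[1][150:265,120:410],(720,288))])[:,:,::-1])
E
```

```text
clock: 31.0
tool_pos: [0.6257, -0.1623, 0.2041]
eef_rot: [2.354, 2.075, 0.004]
wrist_force: [-0.5, -0.1, 0.3]
opening: 0.997
grip_force: 0.0
clock: 32.0
tool_pos: [0.4822, -0.3271, 0.2005]
eef_rot: [-2.359, -2.074, 0.0]
wrist_force: [-0.5, 0.6, -0.2]
opening: 1.002
grip_force: 0.0
top
4 (array([0.6559, 0.08  ]), (array([0.6564, 0.0799]), 0.0269))
3 (array([ 0.6427, -0.0031]), (array([ 0.6431, -0.003 ]), 0.0238))
2 (array([ 0.6371, -0.0813]), (array([ 0.6372, -0.0816]), 0.021))
1 (array([ 0.6251, -0.1596]), (array([ 0.6256, -0.1599]), 0.0178))
mill [[0.662 0.169 0.018]]
mug_center [[0.418 0.306 0.043]]
scene
4 (array([0.6598, 0.077 ]), (array([0.6575, 0.0763]), 0.0284))
3 (array([ 0.6465, -0.006 ]), (array([ 0.6435, -0.006 ]), 0.0255))
2 (array([ 0.6407, -0.0838]), (array([ 0.6396, -0.0852]), 0.0217))
1 (array([ 0.6284, -0.1628]), (array([ 0.6258, -0.1649]), 0.0191))
mill [[0.664 0.174 0.013]]
mug_center [[0.415 0.304 0.041]]
```

View pics/d.png

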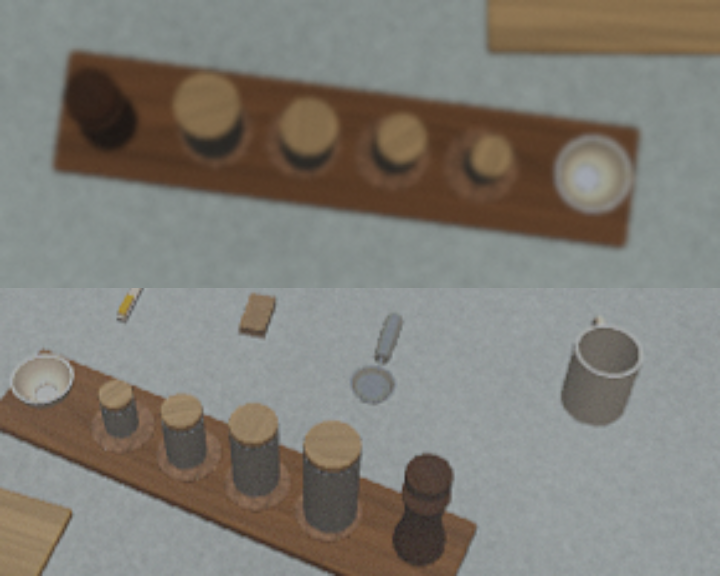

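Both views show the canisters upright and centred on their pads, within about 3 mm by my measurements. The heights fall from the mill end (top view (207,107)) to the bowl end (490,157), and the mill and mug have not moved. I'm handing in.

```bash
python3 -c "
from h import *
print(manip.hand_in())"
```

```text
the job is handed in; nothing more can be done
None
```

All four canisters stand upright on the cork pads, tallest next to the mill and falling to the shortest, each within about 3 mm of centre by the camera measurements; the mill and mug are undisturbed, and I handed the job in at about 32 s (no verdict was returned).

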